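# Lock the filter cartridge into the bench vacuum

### The job

Fit the clean filter cartridge into the open port of the bench vacuum: carry it upright by its grip bar, let its two lugs down through the two slots of the collar, press it in against the spring, turn it clockwise (seen from above) to the stop, and let go so that it springs up into its lock. Feel for the slots and never force or ram the cartridge; do not tip it over, and leave the other things on the table where they are.

Things in the scene. Friction and masses are not known exactly. Their poses are not given: they have to be found in the camera images.
- filter_mid (a point): Centre of the loose filter cartridge standing upright on the table, on its axis, half-way up (60 mm above its underside); z up its axis, x in line with its lugs and its grip bar. White pleated paper body 53 mm in diameter, grey plastic top, 120 mm high in all; about 200 g (150 to 260, hidden).
- filter_bar (a point): Grip point of the cartridge: on the axis in its grip bar, 101 mm above the underside; x along the bar, z up. The bar is 50 mm long (x), 14 mm thick (y), 40 mm high (80 to 120 mm above the underside) and stands on the flat top of the neck; fingers that reach lower than 80 mm touch that top.
- filter_lugs (a point): On the cartridge's axis, level with the undersides of its two lugs, 66 mm above its underside. The lugs stand out along +x and -x from the round neck under the bar: 14 mm wide, 5 mm thick, tips 37 mm from the axis. The neck is 58 mm in diameter, 60 to 80 mm above the underside, with a tapered lower edge.
- port (a point): Centre of the open port of the fixed bench vacuum, on its axis, level with the face of the aluminium bayonet collar in its deck (145 mm above the table; outside diameter 120 mm, bore 61 mm). z up, x and y those of the case (the grey box), not of the collar. Lugs resting on the collar's face put filter_lugs level with this point.
- port_slots (a point): On the port's axis, 3.5 mm below the collar's face, x and y of the case. The collar's two opposite slots are 17 mm wide and reach 39 mm from the axis. They lie along the case's x, but the collar is a clamped ring never indexed to the case: it stands up to 0.42 rad either way, which is not measured. Look, or press lightly (about 5 N) and turn till the lugs drop in.
- port_lip (a point): On the port's axis, at the underside of the collar's lip, 7 mm below its face. When the tops of the lugs are below this (filter_lugs more than 12 mm below the face) the cartridge turns clockwise seen from above, about 1.05 rad from the slots to a hard stop. Let go there, it is lifted 3 mm by the spring into pockets under the lip (filter_lugs 9 mm below the face): locked.
- port_seal (a point): Top of the round rubber seal plate down in the well of the port when free, 71 mm below the collar's face, x and y of the case. It carries the cartridge's foot on a spring: 3.6 N at first touch (lugs 5 mm deep in the slots), then 1.3 N per mm, and a solid stop after 10.5 mm (filter_lugs 15.5 mm below the face).
- motor (a point): Top centre of the vacuum's motor housing, x and y of the case, 192 mm above the table, 162 mm from the port on the case's +y side; the housing is 190 mm (x) by 125 mm (y), with a carrying handle 33 mm higher. The rest of the case is 210 mm (x) by 330 mm (y), its deck 140 mm high and bare round the port (y from -95 to 100 mm, x from -105 to 105 mm).
- prefilter_mid (a point): Bystander, middle of a squat round pre-filter, 62 mm in diameter, 46 mm high, no bar, no lugs.
- tape_mid (a point): Bystander, middle of a brown tape roll lying flat, 90 mm in diameter, 48 mm high.
- weight_mid (a point): Bystander, middle of a steel book weight with a knob, 56 mm in diameter, 66 mm high.
- jar_mid (a point): Bystander, middle of a jar with a white lid, 70 mm in diameter, 85 mm high.
- tin_mid (a point): Bystander, middle of a round light-coloured tin, 106 mm in diameter, 125 mm high.
- brush_mid (a point): Bystander, middle of a flat brush lying on the table beyond the cartridge.
- folder_mid (a point): Bystander, middle of a white bone folder lying flat, 160 x 22 x 6 mm.
There are look-alikes about, which are no part of the job. Leave any blue look-alike of the part that bears filter_mid alone.

How it is judged:
On the way, in this order (a step that is already met when the one before it is completed fails the run):
1. both lugs are down in the slots of the collar, the cartridge upright on the port's axis and not yet turned (horizontal distance between filter_bar and port below 0.004 m and z of filter_bar in the frame of port below 0.0315 m and angle between the x axis of filter_bar and the x axis of port, either way round below 0.5 rad), for 0.1 s.
2. pressed in and turned clockwise under the lip of the collar (horizontal distance between filter_bar and port below 0.004 m and z of filter_bar in the frame of port below 0.028 m and angle between the x axis of filter_bar and the x axis of port, either way round above 0.53 rad), for 0.1 s.
At the end, for the whole second after the job is handed in: The cartridge sits in the port, upright within 0.06 rad and within 4 mm of the axis, turned at least 0.53 rad from the case's x, and has risen into its lock: bar point 24.5 to 28 mm above the collar's face; released (all of step 2 and z of filter_bar in the frame of port above 0.0245 m and angle between filter_bar's own z axis and vertical below 0.06 rad); the robot touches nothing.
It fails at once if the cartridge is rammed or forced against the vacuum (more than 80 N) (contact force between filter and vac above 80 N).
It fails at once if the cartridge is tipped over (angle between filter_bar's own z axis and vertical above 0.6 rad).
It fails at once if another thing on the table is moved more than 30 mm (distance of any of prefilter_mid, tape_mid, weight_mid, jar_mid, tin_mid, brush_mid, folder_mid from where it was at the start of the episode above 0.03 m).
It also fails if it takes over 72 s, if anything falls off the work surface, if the arm or the gripper's body presses on something with over 40 N, if the wrist force passes 120 N, or if a joint passes its speed limit or range.

### The arm

A 6-joint arm with a two-finger parallel gripper is mounted at the origin on the work surface. World frame = base frame: x ahead of the robot, y to its left, z up, the work surface at z = 0. Lengths are in m, angles in rad, forces in N, time in s.
With the tool pointing down it reaches from about 0.275 to 0.85 m from the base axis. Payload 19 kg.
Tool frame: the origin (TCP) lies at the very end of the fingers, on their centre line; the grasp point (between the pads) lies 19 mm behind it (robot.tcp_to_grasp is the distance from the TCP to the grasp point, in m); z points along the fingers, y is the direction in which the jaws open and shut (so a half turn about z gives the same grasp; the last joint's range is limited). The gripper opens to 85 mm and grips with 20 to 120 N. Pads are 22 mm wide; open, the fingers measure 114 mm over their backs; the gripper's body (76 mm by 85 mm) begins 54 mm behind the grasp point. The pads swing forward as they close: fully open they stand 13 mm farther back than shut.
Start: joints at [-1.304, 0.15, 1.437, -0, 1.554, -0.134], TCP at [0.224, -0.529, 0.231] pointing down, gripper open.
Joint ranges: [-2.8, 2.8], [-0.68, 2.1], [0.12, 2.68], [-1.39, 4.53], [0.16, 2.79], [-2.81, 2.81]. Speed limits (rad/s): [1.89, 1.89, 2.22, 3.01, 3.01, 3.01].

### API

Orientations are given as [roll, pitch, yaw] about the fixed x, y, z axes, in that order (R = Rz(yaw) Ry(pitch) Rx(roll)).
In Python, from plant import robot gives the robot as it stands. The module is installed in compiled form; this text tells all that it offers.
- The arm moves only by the shell command python3 -m handwheel 'ROWS' [FORCE]. ROWS is JSON, a list of rows, each a list of 3 entries, a list of its own where there are three numbers: the shift along the tool's x, y, z in units of 30 mm (1.0 is 30 mm), then the turn, a rotation vector about the tool's x, y, z in units of 6 degrees (1.0 is 6 degrees), then the opening, from 0 (shut) to 1 (fully open). A call has 1 to 20 rows; each row is the pose to reach, as a shift and turn from the pose commanded when the call began, along the tool's axes at that moment; what a row does not reach only later rows make up. A row lasts 1/10 s, in which the tool goes at most 50 mm and 8.59 degrees, less where a joint would pass 70% of its speed; a pose out of reach is approached as far as the arm can. A call with a gripper value outside its range is refused whole. The fingers move at their own pace and stop on an object; FORCE is the grip in N (left out, the last holds). Time passes only in rows, so rows that repeat a pose let the fingers close. It gives the time, the measured TCP pose, the force and the opening at its end, in the units of the state.
- robot.get_obs(): the state, without advancing time (a new reading comes with each control period).
- robot.capture(name): name is "side" or "top" or "wrist"; returns the picture (420x560x3 uint8, blue, green, red); there is no depth.
- robot.camera_model(name): a dict with "K" (3x3 intrinsics, pixels), "T" (4x4, takes a point from camera to world coordinates); the wrist camera has in their place "hand_eye" (4x4, takes a point from camera to tool coordinates, whose origin is the TCP and whose axes are the flange's). Camera axes: x right, y up, looking along -z (the intrinsics and any distortion apply to the point x, -y, -z); pixel columns grow to the right and rows downward; lengths in m; the calibration is good to about 2 mm. A picture is of the moment at which its call begins: read the wrist's pose just before it. camera_model takes no time and is no camera call.
- robot.sign_off(): hands the job in, once; it reports no verdict.
The state is a dict: "time_s": time; "joint_pos": joint angles; "joint_velocities": joint speeds; "joint_efforts": joint torques, N m; "position": TCP position; "tcp_rot": TCP orientation; "contact_force": force on the tool from outside, world axes, zero at the start; "moment": the same for the moment, N m; "opening": finger opening in m.
Only numpy, scipy, OpenCV 4.12 (cv2) and the standard library are available. Lean on these libraries where they do the work, as an engineer would, in place of code of your own. Each camera call takes 0.05 s, during which the arm holds its last target. There are 200 camera calls.

## Working session

There is one attempt and no reset: what is moved stays moved. The work goes in short steps, Python scripts to look and compute and a shell command to move; the robot and the scene stay as the last step left them, time stands still between calls to the robot, and variables do not carry over. Pictures are saved under pics/ and viewed, about 8 in all and at most 12, crops included, and the job is handed in when it is done.

```bash
mkdir -p pics; cat > h.py <<'E'
import numpy as np, cv2
from plant import robot
from scipy.spatial.transform import Rotation as R
def toolT(o=None):
    o=o or robot.get_obs(); T=np.eye(4); T[:3,:3]=R.from_euler('xyz',o['tcp_rot']).as_matrix(); T[:3,3]=o['position']; return T
def camT(n,tT=None):
    m=robot.camera_model(n); return m['K'],(m['T'] if 'T' in m else tT@np.array(m['hand_eye'])),m
def ray(K,T,u,v,dist=None):
    p=cv2.undistortPoints(np.array([[[u,v]]],float),np.array(K,float),dist)[0,0]
    return T[:3,3],T[:3,:3]@np.array([p[0],-p[1],-1.])
def onz(K,T,u,v,z,dist=None):
    o,d=ray(K,T,u,v,dist); return o+d*(z-o[2])/d[2]
def proj(K,T,P,dist=None):
    q=np.linalg.inv(T)@np.r_[P,1]; return cv2.projectPoints(np.array([[q[0],-q[1],-q[2]]]),np.zeros(3),np.zeros(3),np.array(K,float),dist)[0][0,0]
def tri(rays):
    A=np.zeros((3,3));b=np.zeros(3)
    for o,d in rays:
        d=d/np.linalg.norm(d);M=np.eye(3)-np.outer(d,d);A+=M;b+=M@o
    return np.linalg.solve(A,b)
def plan(target,yaw,roll=np.pi,pitch=0):
    T=toolT(); t=T[:3,:3].T@(np.array(target)-T[:3,3])/.03
    r=(R.from_matrix(T[:3,:3]).inv()*R.from_euler('xyz',[roll,pitch,yaw])).as_rotvec(degrees=True)/6
    print('shift',t.round(3),'turn',r.round(3))
E
python3 - <<'E'
from h import *
o=robot.get_obs();print(o)
tT=toolT(o)
for n in ['side','top','wrist']:
    im=robot.capture(n);cv2.imwrite(f'pics/{n}0.png',im)
    K,T,m=camT(n,tT);print(n,{k:np.round(v,4).tolist() if not isinstance(v,str) else v for k,v in m.items()})
a=cv2.imread('pics/side0.png');b=cv2.imread('pics/top0.png')
E
```

```text
{'time_s': 0.0, 'joint_pos': array([-1.30397740e+00,  1.50984196e-01,  1.43801834e+00, -1.65351492e-05,
        1.55379386e+00, -1.34008977e-01]), 'joint_velocities': array([-0.00237825, -0.00041617, -0.00010134,  0.00080796,  0.00047825,
        0.00064001]), 'joint_efforts': array([ 2.76198181e-03, -7.13060045e+01, -5.70850110e+01,  1.03795546e-04,
        9.12541640e-03, -7.72501585e-05]), 'position': array([ 0.22426166, -0.52920098,  0.2306828 ]), 'tcp_rot': array([-3.14039749e+00, -1.44446819e-04,  4.00828105e-01]), 'contact_force': array([ 0.26256853, -0.621328  , -0.71239437]), 'moment': array([0.01243036, 0.01378753, 0.02982463]), 'opening': 0.08523538719822862}
side {'K': [[525.1286, 0.0, 284.843], [0.0, 525.1286, 203.8694], [0.0, 0.0, 1.0]], 'T': [[-0.854, 0.4025, -0.3296, -0.0409], [-0.5202, -0.6697, 0.53, 0.8819], [-0.0075, 0.6241, 0.7813, 1.4205], [0.0, 0.0, 0.0, 1.0]]}
top {'K': [[388.2657, 0.0, 274.4656], [0.0, 388.2657, 204.6746], [0.0, 0.0, 1.0]], 'T': [[-0.0213, 0.9992, -0.0333, 0.4568], [-0.9996, -0.0206, 0.0212, 0.031], [0.0205, 0.0337, 0.9992, 1.2652], [0.0, 0.0, 0.0, 1.0]]}
wrist {'K': [[313.8982, 0.0, 281.2411], [0.0, 313.8982, 209.2242], [0.0, 0.0, 1.0]], 'hand_eye': [[-0.0003, 0.9599, 0.2804, 0.0711], [1.0, -0.0002, 0.0018, 0.0007], [0.0018, 0.2804, -0.9599, -0.1434], [0.0, 0.0, 0.0, 1.0]]}
```

View pics/top0.png

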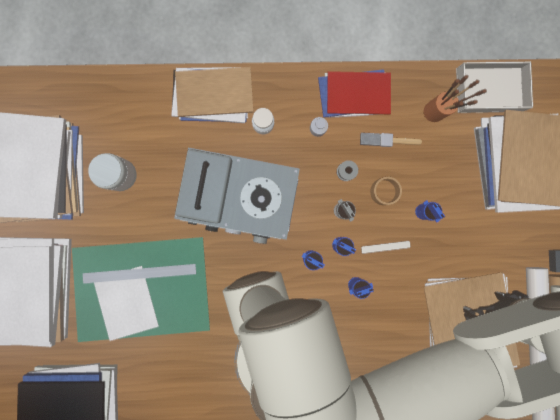

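View pics/side0.png

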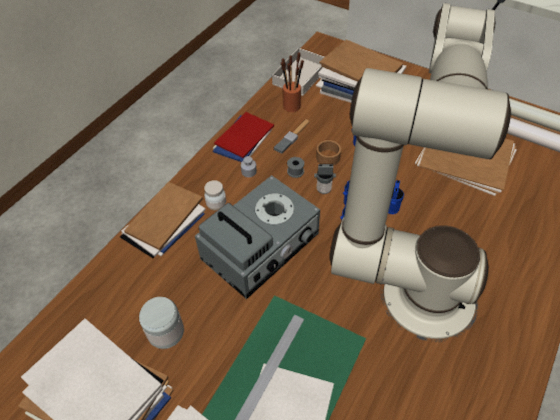

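The top view shows the white cartridge with its grey top at about (345,210) and the port at (261,198), with the motor to its left. The blue look-alikes are at (344,246), (313,260), (360,288) and (430,211). The side view has the cartridge at (325,180) and the port at (274,208). Next I'll view enlarged crops.

```bash
python3 - <<'E'
import cv2,numpy as np
a=cv2.imread('pics/side0.png');b=cv2.imread('pics/top0.png')
f=lambda i,x,y,w,h:cv2.resize(i[y:y+h,x:x+w],(400,300),interpolation=cv2.INTER_CUBIC)
c=np.vstack([np.hstack([f(b,221,168,80,60),f(b,315,188,60,45)]),np.hstack([f(a,234,178,80,60),f(a,295,158,60,45)])])
cv2.imwrite('pics/crop1.png',c)
E
```

```text
(no output)
```

View pics/crop1.png

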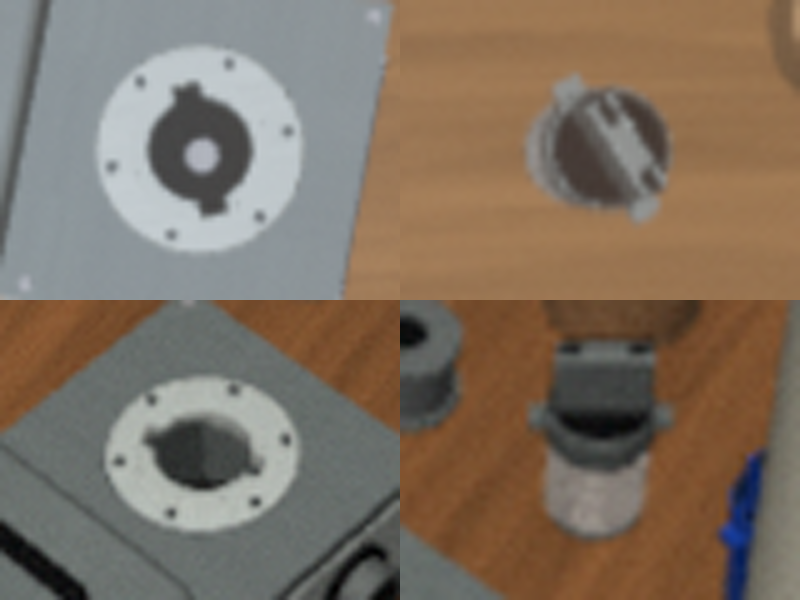

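The crops show the slots at about (187,90) and (213,208) in the top-left crop, and the lugs at (568,88) and (645,210) in the top-right one. Now I'll triangulate the positions.

```bash
python3 - <<'E'
from h import *
Kt,Tt,_=camT('top');Ks,Ts,_=camT('side')
t=lambda x,y,s,ox,oy:((x+.5)/s+ox-.5,(y+.5)/s+oy-.5)
# collar: bright mask ellipse in both
def coll(n,c,thr):
    g=cv2.imread(f'pics/{n}0.png').min(2);m=np.zeros_like(g);x,y=c
    m[y-32:y+32,x-32:x+32]=(g[y-32:y+32,x-32:x+32]>thr)*255
    cs=max(cv2.findContours(m,0,1)[0],key=cv2.contourArea);e=cv2.fitEllipse(cs);print(n,e);return e[0]
ct=coll('top',(261,198),185);cs=coll('side',(274,208),150)
P=tri([ray(Kt,Tt,*ct),ray(Ks,Ts,*cs)]);print('port',P)
a,b=[onz(Kt,Tt,*t(*q,5,221,168),.143) for q in((187,90),(213,208))]
d=a-b;print('slot mid',(a+b)/2,'slot ang',np.arctan2(d[1],d[0]))
# case right edge x~(385,0)->(343,300) in crop
a,b=[onz(Kt,Tt,*t(*q,5,221,168),.14) for q in((391,0),(343,295))];d=a-b;print('case edge ang (x axis)',np.arctan2(d[1],d[0]))
s=20/3
L=[(568,88),(645,210)];S=[(539,417),(662,417)]
tt=[t(x-400,y,s,315,188) for x,y in L];ss=[t(x-400,y-300,s,295,158) for x,y in S]
for i in(0,1):
  for j in (0,1):
    r=[ray(Kt,Tt,*tt[i]),ray(Ks,Ts,*ss[j])];p=tri(r);print(i,j,p,[np.linalg.norm(np.cross(p-o,d/np.linalg.norm(d))) for o,d in r])
a,b=[onz(Kt,Tt,*q,.071) for q in tt];d=a-b;print('lug mid',(a+b)/2,np.arctan2(d[1],d[0]),np.linalg.norm(d))
B=[(601,97),(658,188)]
a,b=[onz(Kt,Tt,*t(x-400,y,s,315,188),.12) for x,y in B];d=a-b;print('bar mid',(a+b)/2,np.arctan2(d[1],d[0]),np.linalg.norm(d))
E
```

```text
top ((260.34759521484375, 197.5491943359375), (37.795562744140625, 37.94373321533203), 49.13655471801758)
side ((274.0347900390625, 208.6236114501953), (28.70551300048828, 37.118560791015625), 86.78655242919922)
port [0.51638005 0.04801104 0.14266824]
slot mid [0.51610572 0.04686884 0.143     ] slot ang 0.19638481271444494
case edge ang (x axis) -0.18425027228129545
0 0 [ 0.50455867 -0.19656076  0.06991844] [np.float64(3.458399017565649e-05), np.float64(3.45839901755986e-05)]
0 1 [ 0.4763976  -0.2105827   0.07343369] [np.float64(0.03156111481418477), np.float64(0.0315611148141847)]
1 0 [ 0.47405189 -0.20788429  0.08383757] [np.float64(0.033024852738044404), np.float64(0.033024852738044355)]
1 1 [ 0.4486682  -0.22982244  0.07040598] [np.float64(0.0017000307854868908), np.float64(0.0017000307854868643)]
lug mid [ 0.47586017 -0.21349757  0.071     ] 0.5391114354577305 0.0667140164112951
bar mid [ 0.47774726 -0.21380623  0.12      ] 0.5355054176174363 0.04762820898908631
```

```bash
python3 -c "
from h import *
plan([.477,-.2137,.26],.537)"
```

```text
shift [11.86  -6.399 -0.965] turn [-0.009 -0.002 -1.301]
```

```bash
python3 -m handwheel '[[[1,-0.5,-0.5],[0,0,0],1],[[2.3,-1.2,-0.96],[0,0,-0.3],1],[[3.6,-1.9,-0.96],[0,0,-0.6],1],[[4.9,-2.6,-0.96],[0,0,-0.9],1],[[6.2,-3.3,-0.96],[0,0,-1.3],1],[[7.5,-4.0,-0.96],[0,0,-1.3],1],[[8.8,-4.7,-0.96],[0,0,-1.3],1],[[10,-5.4,-0.96],[0,0,-1.3],1],[[11,-6,-0.96],[0,0,-1.3],1],[[11.86,-6.4,-0.96],[0,0,-1.3],1],[[11.86,-6.4,-0.96],[0,0,-1.3],1],[[11.86,-6.4,-0.96],[0,0,-1.3],1],[[11.86,-6.4,-0.96],[0,0,-1.3],1]]'; python3 - <<'E'
from h import *
o=robot.get_obs();np.save('pw1.npy',toolT(o));im=robot.capture('wrist');cv2.imwrite('pics/w1.png',im)
K,T,m=camT('wrist',toolT(o));print(proj(K,T,[.477,-.2137,.12]),o['position'],o['tcp_rot'],o['joint_pos'])
E
```

```text
time_s: 1.45
position: [0.4766, -0.2143, 0.26]
tcp_rot: [-3.141, 0.0, 0.536]
contact_force: [-0.6, -0.8, -0.4]
opening: 0.0857
[280.76058388 196.48013598] [ 0.47661589 -0.21430088  0.25995996] [-3.14130167e+00  2.88675491e-04  5.36446097e-01] [-5.69964607e-01  3.27251359e-02  1.50806899e+00 -1.27839203e-04
  1.60118798e+00  4.64381805e-01]
```

View pics/w1.png

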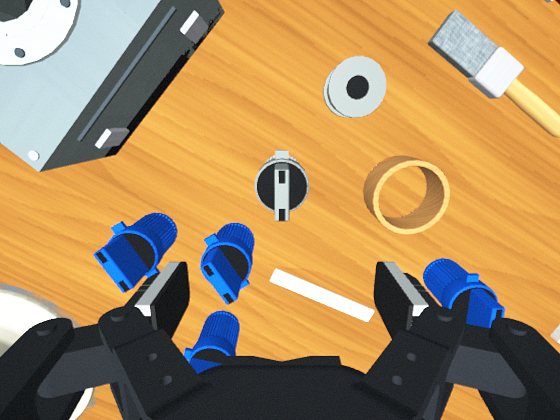

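The wrist view shows the bar upright at about (281,192), with the lugs at rows 155 and 212 or so, and clear space around it. I'll refine the bar position.

```bash
python3 - <<'E'
from h import *
T0=np.load('pw1.npy');K,T,m=camT('wrist',T0)
im=cv2.imread('pics/w1.png');sub=im[145:230,250:315];h=cv2.cvtColor(sub,cv2.COLOR_BGR2HSV)
g=((h[...,2]>120)&(h[...,1]<60)).astype(np.uint8)
print('\n'.join(''.join('#' if x else '.' for x in r) for r in g))
E
```

```text
.................................................................
.................................................................
.................................................................
.................................................................
.................................................................
..........................############...........................
.........................##############..........................
.........................##############..........................
.........................##############..........................
.........................##############..........................
........................###############..........................
.......................##################........................
.....................######################......................
...................##########################....................
..................#####.###############..#####...................
..................########################.###...................
................###.#######################.
[... 3809 characters left out ...]
####......####..........................
..........................###......###...........................
.................................................................
.................................................................
.................................................................
.................................................................
.................................................................
.................................................................
.................................................................
.................................................................
.................................................................
```

```bash
python3 - <<'E'
from h import *
T0=np.load('pw1.npy');K,T,m=camT('wrist',T0)
p=onz(K,T,281.2,195.2,.12);print('bar',p)
for r in(169.5,220.5):print(onz(K,T,281.2,r,.12))
# lugs +x lug underside/top edges: cols 275..288 rows 150.. ; yaw check by bar edges
a=onz(K,T,281.5,172,.12);b=onz(K,T,281.2,219,.12);d=a-b;print('yaw',np.arctan2(d[1],d[0]))
plan([p[0],p[1],.095],.536)
E
```

```text
bar [ 0.47826051 -0.21342607  0.12      ]
[ 0.49886401 -0.20118495  0.12      ]
[ 0.45700458 -0.22605482  0.12      ]
yaw 0.5300198902768122
shift [6.8e-02 1.0e-03 5.5e+00] turn [-0.002  0.002 -0.   ]
```

```bash
python3 -m handwheel '[[[0.07,0,1],[0,0,0],1],[[0.07,0,2.2],[0,0,0],1],[[0.07,0,3.4],[0,0,0],1],[[0.07,0,4.4],[0,0,0],1],[[0.07,0,5.2],[0,0,0],1],[[0.07,0,5.6],[0,0,0],1],[[0.07,0,5.77],[0,0,0],1],[[0.07,0,5.77],[0,0,0],1],[[0.07,0,5.77],[0,0,0],0],[[0.07,0,5.77],[0,0,0],0],[[0.07,0,5.77],[0,0,0],0],[[0.07,0,5.77],[0,0,0],0],[[0.07,0,5.77],[0,0,0],0],[[0.07,0,5.77],[0,0,0],0],[[0.07,0,5.77],[0,0,0],0],[[0.07,0,5.77],[0,0,0],0],[[0.07,0,5.77],[0,0,0],0],[[0.07,0,5.77],[0,0,0],0]]' 80
```

```text
time_s: 3.3
position: [0.479, -0.2129, 0.0874]
tcp_rot: [3.141, -0.0, 0.537]
contact_force: [0.6, -0.3, 4.9]
opening: 0.0131
```

```bash
python3 -m handwheel '[[[0,0,-0.3],[0,0,0],0],[[0,0,-0.8],[0,0,0],0],[[0,0,-1.6],[0,0,0],0],[[0,0,-2.6],[0,0,0],0],[[0,0,-3.6],[0,0,0],0],[[0,0,-4.6],[0,0,0],0],[[0,0,-5.4],[0,0,0],0],[[0,0,-5.9],[0,0,0],0],[[0,0,-6],[0,0,0],0],[[0,0,-6],[0,0,0],0],[[0,0,-6],[0,0,0],0],[[0,0,-6],[0,0,0],0],[[0,0,-6],[0,0,0],0],[[0,0,-6],[0,0,0],0]]'; python3 -c "
from h import *
print(robot.get_obs()['joint_pos']);plan([.418,.028,.267],.196)"
```

```text
time_s: 4.7
position: [0.4787, -0.2127, 0.2666]
tcp_rot: [-3.141, 0.0, 0.537]
contact_force: [-0.6, 0.4, -2.3]
opening: 0.013
[-5.65276375e-01  3.41992503e-02  1.49335971e+00  8.17697287e-05
  1.61476657e+00  4.68616283e-01]
shift [ 2.364 -7.93  -0.009] turn [-0.006  0.004  3.255]
```

```bash
python3 -m handwheel '[[[0.1,-0.4,0],[0,0,0.1],0],[[0.3,-1.2,0],[0,0,0.4],0],[[0.6,-2.2,0],[0,0,0.8],0],[[1,-3.3,0],[0,0,1.3],0],[[1.3,-4.4,0],[0,0,1.8],0],[[1.6,-5.5,0],[0,0,2.3],0],[[1.9,-6.5,0],[0,0,2.7],0],[[2.2,-7.3,0],[0,0,3],0],[[2.3,-7.75,0],[0,0,3.2],0],[[2.36,-7.93,0],[0,0,3.26],0],[[2.36,-7.93,0],[0,0,3.26],0],[[2.36,-7.93,0],[0,0,3.26],0],[[2.36,-7.93,0],[0,0,3.26],0],[[2.36,-7.93,0],[0,0,3.26],0]]'; python3 - <<'E'
from h import *
o=robot.get_obs();np.save('pw2.npy',toolT(o));im=robot.capture('wrist');cv2.imwrite('pics/w2.png',im)
K,T,m=camT('wrist',toolT(o));print(proj(K,T,[.5164,.048,.145]),o['position'],o['tcp_rot'],o['joint_pos'])
E
```

```text
time_s: 6.1
position: [0.4181, 0.0273, 0.2669]
tcp_rot: [-3.141, 0.0, 0.195]
contact_force: [0.3, -0.6, -1.4]
opening: 0.0128
[279.34994406  78.60812102] [0.41807471 0.02734884 0.26689304] [-3.14147832e+00  3.23955385e-04  1.94766218e-01] [-1.19033606e-01 -1.91415280e-01  1.70153553e+00  8.77123297e-06
  1.63181583e+00  1.25699705e+00]
```

View pics/w2.png

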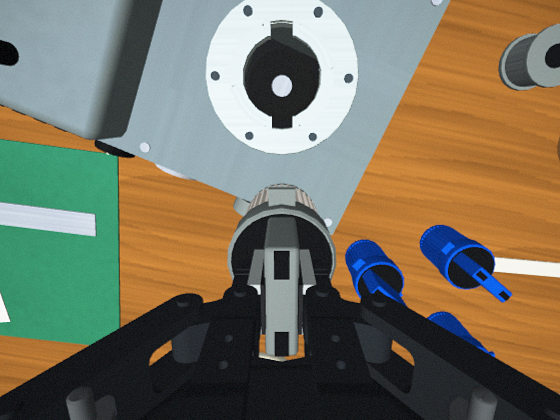

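The port is at about (282,75). The slots run vertically in the image, with ends at about rows 20 and 128, and the bar sits straight in the jaws with its ends at about rows 220–250 and 357. Next I'll measure the collar, the slots and the bar's seat in the hand.

```bash
python3 - <<'E'
from h import *
T0=np.load('pw2.npy');K,T,m=camT('wrist',T0)
im=cv2.imread('pics/w2.png');g=im.min(2)
m_=np.zeros_like(g);m_[0:165,195:370]=(g[0:165,195:370]>200)*255
c=max(cv2.findContours(m_,0,1)[0],key=cv2.contourArea)[:,0]
pts=np.array([onz(K,T,*p,.145)[:2] for p in c if p[1]>1])
A=np.c_[2*pts,np.ones(len(pts))];s=np.linalg.lstsq(A,(pts**2).sum(1),rcond=None)[0]
r=np.sqrt(s[2]+s[0]**2+s[1]**2);res=np.hypot(*(pts-s[:2]).T)-r
k=abs(res)<.0015;A=A[k];s=np.linalg.lstsq(A,(pts[k]**2).sum(1),rcond=None)[0];print('collar c',s[:2],'r',np.sqrt(s[2]+s[0]**2+s[1]**2),k.sum(),len(k))
# dual-view height check: top camera + wrist center
Kt,Tt,_=camT('top');cp=proj(K,T,[s[0],s[1],.145]);print('tri',tri([ray(Kt,Tt,260.35,197.55),ray(K,T,*cp)]),cp)
# hole contour (dark, in collar)
d=np.zeros_like(g);d[5:145,225:340]=(g[5:145,225:340]<130)*255
hc=max(cv2.findContours(d,0,1)[0],key=cv2.contourArea)[:,0]
hp=np.array([onz(K,T,*p,.145)[:2] for p in hc])-s[:2];rr=np.hypot(*hp.T)
sl=hp[rr>.0335];an=np.arctan2(sl[:,1],sl[:,0]);f=abs(an)<1.2
for q in(f,~f):
    a=an[q]%(2*np.pi) if q is not f else an[q];print('slot',len(a),(a.min()+a.max())/2,np.median(a),rr[rr>.0335][q].max())
# edges of slots rows 
for row in (24,28,32,36,120,124):print(row,[int(x) for x in np.where(g[row,225:340]<130)[0][[0,-1]]+225])
# bar
for row in (260,280,300,320,340,350):print(row,''.join('%4d'%v for v in g[row,256:310:2]))
print('col282',g[240:262:1,282],g[350:366,282])
E
```

```text
collar c [0.51792415 0.04663328] r 0.05896011808217558 369 369
tri [0.51371662 0.04639664 0.18173937] [281.43400955  76.91611558]
slot 34 0.1931650662368194 0.19330035802633933 0.03774188354112749
slot 32 3.3377235510428998 3.337605103497121 0.03903308227295578
24 [271, 292]
28 [271, 292]
32 [271, 292]
36 [267, 295]
120 [272, 291]
124 [272, 291]
260  105 104 106 102 114 152 160 160 162  23  24  25  28  21  20  26  37 164 155 149 134  95  85 108 104 109 112
280  106 105  99  16  39 154 159 157 163 163 161 168 165 167 165 159 163 157 154 154 125  50  15  57 108 104 104
300   24  22  24  44  40 157 155 161 156 157 156 157 156 151 155 155 154 155 152 154 125  22  41  42  22  19  21
320   21  19  18  49  42 121 155 158 157 156 161 157 155 158 157 154 151 153 150 143 114  33  46  36  25  28  20
340   29  28  58  54  57 136 151 158 158 107  17  25  29  26  24  26  54 152 151 134 104  51  57  55  44  38  28
350   24  23  47  50  52 125 152 152 158 105  22  23  23  30  27  27  56 149 148 136 103  39  43  53  38  16  27
col282 [ 68  74  73  74  75  68  76  95 124 146 126  12  28  24  25  29  25  24
  32  20  21  27] [ 30  23  28  25  20  21  66 114 114 124 124  79  11  18  24  16]
```

```bash
python3 - <<'E'
import cv2,numpy as np
a=cv2.imread('pics/w2.png')
c=np.hstack([cv2.resize(a[0:160,200:360],(400,400),interpolation=2),cv2.resize(a[210:370,202:362],(400,400),interpolation=2)])
cv2.imwrite('pics/crop2.png',c)
E
```

```text
(no output)
```

View pics/crop2.png

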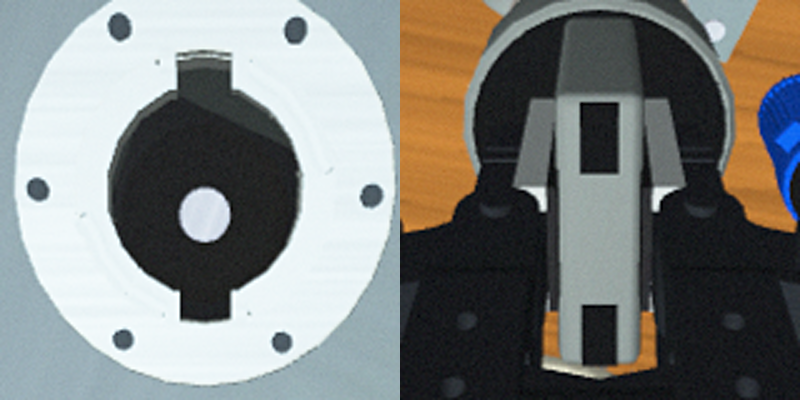

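```bash
python3 - <<'E'
from h import *
T0=np.load('pw2.npy');K,T,m=camT('wrist',T0)
H=np.array(m['hand_eye'])
# tool-frame: intersect rays with plane tool z=-0.033 (bar top); crop2 right: ends at y~95 and ~360 of 400 (scale 2.5, origin 202,210), cols 557..642
for h in(-.031,-.033,-.035):
    o=[]
    for x,y in((199,95),(199,361),(157,230),(242,230)):
        c,d=ray(K,H,(x+.5)/2.5+201.5,(y+.5)/2.5+209.5);o.append((c+d*(h-c[2])/d[2])[:2])
    o=np.array(o)*1000;print(h,o.round(1).tolist(),'mid x',o[:2,0].mean(),'len',o[0,0]-o[1,0],'mid y',o[2:,1].mean(),'w',o[3,1]-o[2,1])
E
```

```text
-0.031 [[22.9, 0.5], [-26.7, 0.5], [-0.9, -6.3], [-0.9, 7.6]] mid x -1.8901484745834605 len 49.5824268324609 mid y 0.6193683947366346 w 13.877871345191231
-0.033 [[23.8, 0.5], [-24.9, 0.5], [0.4, -6.2], [0.4, 7.4]] mid x -0.5878102049303973 len 48.69996272011399 mid y 0.6215698559095189 w 13.630874088294544
-0.035 [[24.6, 0.6], [-23.2, 0.5], [1.6, -6.1], [1.7, 7.3]] mid x 0.7145280647226713 len 47.817498607767085 mid y 0.6237713170824035 w 13.38387683139785
```

```bash
python3 -c "
from h import *
plan([.5183,.0474,.267],.193)"
```

```text
shift [ 3.407e+00 -6.000e-03 -3.000e-03] turn [-0.001  0.002  0.017]
```

```bash
python3 -m handwheel '[[[0.4,0,0],[0,0,0],0],[[1.2,0,0],[0,0,0],0],[[2.2,0,0],[0,0,0],0],[[3,0,0],[0,0,0],0],[[3.4,0,0],[0,0,0],0],[[3.4,0,0],[0,0,0],0],[[3.4,0,0.3],[0,0,0],0],[[3.4,0,0.8],[0,0,0],0],[[3.4,0,1],[0,0,0],0],[[3.4,0,1.2],[0,0,0],0],[[3.4,0,1.4],[0,0,0],0],[[3.4,0,1.6],[0,0,0],0],[[3.4,0,1.8],[0,0,0],0],[[3.4,0,2.0],[0,0,0],0],[[3.4,0,2.2],[0,0,0],0],[[3.4,0,2.4],[0,0,0],0],[[3.4,0,2.6],[0,0,0],0],[[3.4,0,2.6],[0,0,0],0],[[3.4,0,2.6],[0,0,0],0]]'; python3 -c "
from h import *
print(robot.get_obs());cv2.imwrite('pics/w3.png',robot.capture('wrist'))"
```

```text
time_s: 8.05
position: [0.5181, 0.0477, 0.1891]
tcp_rot: [-3.141, 0.0, 0.196]
contact_force: [-0.5, 0.0, -1.8]
opening: 0.0133
{'time_s': 8.05, 'joint_pos': array([-5.63531213e-02,  5.47040507e-02,  1.62818212e+00,  9.70102653e-05,
        1.45876530e+00,  1.31885237e+00]), 'joint_velocities': array([-0.00012368, -0.00310439, -0.00683273, -0.00085977,  0.00240226,
        0.0003307 ]), 'joint_efforts': array([-1.10824310e-02, -6.11878538e+01, -5.59048963e+01,  3.69561235e-05,
       -6.26583165e-02,  1.08637460e-05]), 'position': array([0.51805104, 0.04772851, 0.18905849]), 'tcp_rot': array([-3.14148463e+00,  3.29285779e-05,  1.95579991e-01]), 'contact_force': array([-4.84198958e-01,  4.28355527e-04, -1.80950743e+00]), 'moment': array([-0.00445346, -0.03912574, -0.01513139]), 'opening': 0.013285212457388116}
```

View pics/w3.png

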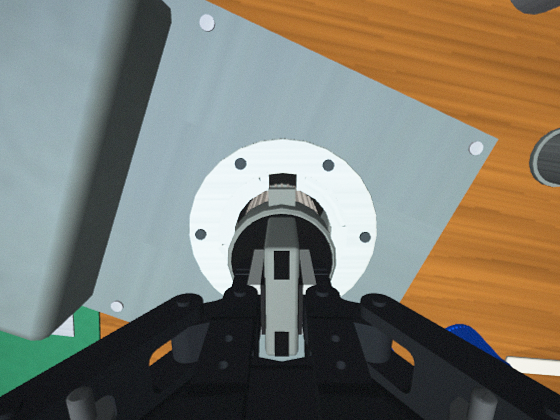

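The body is in the bore without contact. The front slot is at about (283,180), in line with the lug. I'll check the collar centre once more from this closer view.

```bash
python3 - <<'E'
from h import *
K,T,m=camT('wrist',toolT())
g=cv2.imread('pics/w3.png').min(2)
M=np.zeros_like(g);M[130:300,180:385]=(g[130:300,180:385]>200)*255
c=max(cv2.findContours(M,0,1)[0],key=cv2.contourArea)[:,0]
pts=np.array([onz(K,T,*p,.145)[:2] for p in c]);c0=np.array([.518,.047]);
for i in range(5):
    k=abs(np.hypot(*(pts-c0).T)-.0595)<.003
    A=np.c_[2*pts[k],np.ones(k.sum())];s=np.linalg.lstsq(A,(pts[k]**2).sum(1),rcond=None)[0];c0=s[:2]
print(c0,np.sqrt(s[2]+s@np.r_[s[:2],0]),k.sum())
for row in(176,180,184):print(row,np.where(g[row,255:310]<130)[0]+255)
E
```

```text
[0.51806995 0.0465754 ] 0.05910356392033569 401
176 [269 270 271 272 273 274 275 276 277 278 279 280 281 282 283 284 285 286
 287 288 289 290 291 292 293 294 295 296]
180 [269 270 271 272 273 274 275 276 277 278 279 280 281 282 283 284 285 286
 287 288 289 290 291 292 293 294 295]
184 [269 270 271 272 273 274 275 276 277 278 279 280 283 284 285 286 287 288
 289 290 291 292 293 294 295]
```

```bash
python3 -m handwheel '[[[0.01,0.02,0.1],[0,0,0],0],[[0.01,0.02,0.2],[0,0,0],0],[[0.01,0.02,0.3],[0,0,0],0],[[0.01,0.02,0.4],[0,0,0],0],[[0.01,0.02,0.45],[0,0,0],0],[[0.01,0.02,0.5],[0,0,0],0],[[0.01,0.02,0.54],[0,0,0],0],[[0.01,0.02,0.58],[0,0,0],0],[[0.01,0.02,0.62],[0,0,0],0],[[0.01,0.02,0.66],[0,0,0],0],[[0.01,0.02,0.68],[0,0,0],0],[[0.01,0.02,0.68],[0,0,0],0],[[0.01,0.02,0.68],[0,0,0],0]]'
```

```text
time_s: 9.4
position: [0.5185, 0.0472, 0.1687]
tcp_rot: [-3.142, -0.0, 0.196]
contact_force: [0.7, -0.1, -1.8]
opening: 0.0127
```

No contact yet. I'll lower the lugs gently to about 3 mm below the collar's face, at roughly 0.6 mm per row.

```bash
python3 -m handwheel '[[[0,0,0.03],[0,0,0],0],[[0,0,0.05],[0,0,0],0],[[0,0,0.07],[0,0,0],0],[[0,0,0.09],[0,0,0],0],[[0,0,0.11],[0,0,0],0],[[0,0,0.13],[0,0,0],0],[[0,0,0.15],[0,0,0],0],[[0,0,0.17],[0,0,0],0],[[0,0,0.17],[0,0,0],0],[[0,0,0.17],[0,0,0],0]]'
```

```text
time_s: 10.4
position: [0.5184, 0.0472, 0.1635]
tcp_rot: [-3.141, -0.0, 0.196]
contact_force: [-0.1, -0.6, -2.6]
opening: 0.0129
```

```bash
python3 -m handwheel '[[[0,0,0.03],[0,0,0],0],[[0,0,0.06],[0,0,0],0],[[0,0,0.09],[0,0,0],0],[[0,0,0.12],[0,0,0],0],[[0,0,0.15],[0,0,0],0],[[0,0,0.18],[0,0,0],0],[[0,0,0.21],[0,0,0],0],[[0,0,0.21],[0,0,0],0],[[0,0,0.21],[0,0,0],0]]'
```

```text
time_s: 11.3
position: [0.5185, 0.0472, 0.1575]
tcp_rot: [-3.142, -0.0, 0.196]
contact_force: [-1.3, 0.9, 6.8]
opening: 0.0129
```

The spring force matches a depth of 9 mm. I'll press on to about 14 mm.

```bash
python3 -m handwheel '[[[0,0,0.03],[0,0,0],0],[[0,0,0.06],[0,0,0],0],[[0,0,0.09],[0,0,0],0],[[0,0,0.12],[0,0,0],0],[[0,0,0.15],[0,0,0],0],[[0,0,0.165],[0,0,0],0],[[0,0,0.165],[0,0,0],0],[[0,0,0.165],[0,0,0],0]]'
```

```text
time_s: 12.1
position: [0.5187, 0.0472, 0.1531]
tcp_rot: [3.141, -0.001, 0.196]
contact_force: [-2.5, -0.3, 12.5]
opening: 0.013
```

```bash
python3 -m handwheel '[[[0,0,0.02],[0,0,0],0],[[0,0,0.02],[0,0,0.3],0],[[0,0,0.02],[0,0,0.6],0],[[0,0,0.02],[0,0,0.9],0],[[0,0,0.02],[0,0,1.2],0],[[0,0,0.02],[0,0,1.5],0],[[0,0,0.02],[0,0,1.8],0],[[0,0,0.02],[0,0,2.1],0],[[0,0,0.02],[0,0,2.1],0]]'; python3 -c "
from h import *
print(robot.get_obs()['moment'])"
```

```text
time_s: 13.0
position: [0.5191, 0.0471, 0.1527]
tcp_rot: [3.142, -0.002, -0.026]
contact_force: [-0.2, -1.0, 12.4]
opening: 0.0127
[0.00293445 0.12401375 0.0002492 ]
```

```bash
python3 -m handwheel '[[[0,0,0],[0,0,0.5],0],[[0,0,0],[0,0,1],0],[[0,0,0],[0,0,1.5],0],[[0,0,0],[0,0,2],0],[[0,0,0],[0,0,2.5],0],[[0,0,0],[0,0,3],0],[[0,0,0],[0,0,3.5],0],[[0,0,0],[0,0,4],0],[[0,0,0],[0,0,4.5],0],[[0,0,0],[0,0,5],0],[[0,0,0],[0,0,5.5],0],[[0,0,0],[0,0,6],0],[[0,0,0],[0,0,6.5],0],[[0,0,0],[0,0,7],0],[[0,0,0],[0,0,7],0]]'; python3 -c "
from h import *
print(robot.get_obs()['moment'],robot.get_obs()['joint_pos'])"
```

```text
time_s: 14.5
position: [0.5191, 0.0471, 0.1527]
tcp_rot: [-3.14, -0.002, -0.759]
contact_force: [0.0, -0.6, 12.1]
opening: 0.0129
[ 0.00368407  0.0888484  -0.05087633] [-5.73509582e-02  7.75373521e-02  1.67898232e+00  5.70631699e-05
  1.38269780e+00  2.27285156e+00]
```

```bash
python3 -m handwheel '[[[0,0,0],[0,0,0.2],0],[[0,0,0],[0,0,0.4],0],[[0,0,0],[0,0,0.6],0],[[0,0,0],[0,0,0.75],0],[[0,0,0],[0,0,0.75],0]]'; python3 -c "
from h import *
print(robot.get_obs()['moment'])"; python3 -m handwheel '[[[0,0,0],[0,0,0.1],0],[[0,0,0],[0,0,0.2],0],[[0,0,0],[0,0,0.2],0]]'; python3 -c "
from h import *
print(robot.get_obs()['moment'])"
```

```text
time_s: 15.0
position: [0.5191, 0.0471, 0.1527]
tcp_rot: [-3.14, -0.002, -0.837]
contact_force: [-0.1, 0.1, 13.2]
opening: 0.0129
[-0.05451328  0.04253952  0.0678936 ]
time_s: 15.3
position: [0.5191, 0.0471, 0.1527]
tcp_rot: [-3.14, -0.002, -0.857]
contact_force: [1.1, -0.7, 13.4]
opening: 0.013
[0.00917078 0.00085595 0.10667621]
```

```bash
python3 -m handwheel '[[[0,0,0],[0,0,0.2],0],[[0,0,0],[0,0,0.3],0],[[0,0,0],[0,0,0.3],0]]'; python3 -c "
from h import *
print(robot.get_obs()['moment'])";  python3 -m handwheel '[[[0,0,0],[0,0,0.2],0],[[0,0,0],[0,0,0.3],0],[[0,0,0],[0,0,0.3],0]]'; python3 -c "
from h import *
print(robot.get_obs()['moment'],robot.get_obs()['joint_pos'][5])"
```

```text
time_s: 15.6
position: [0.5188, 0.0469, 0.1527]
tcp_rot: [-3.141, -0.001, -0.888]
contact_force: [-3.7, -3.2, 14.4]
opening: 0.0131
[-0.35836243  0.5974523   0.45104461]
time_s: 15.9
position: [0.5184, 0.0467, 0.1526]
tcp_rot: [3.141, -0.001, -0.919]
contact_force: [-7.7, -5.9, 17.0]
opening: 0.0128
[-0.77224693  1.31747205  1.0117556 ] 2.4328900856552536
```

The hard stop shows as a rising moment at a yaw of about -0.88. I'll unload the twist a little, let the spring lift the cartridge while it is still guided, then release.

```bash
python3 -m handwheel '[[[0,0,0],[0,0,-0.3],0],[[0,0,-0.04],[0,0,-0.35],0],[[0,0,-0.08],[0,0,-0.35],0],[[0,0,-0.12],[0,0,-0.35],0],[[0,0,-0.14],[0,0,-0.35],0],[[0,0,-0.14],[0,0,-0.35],0],[[0,0,-0.14],[0,0,-0.35],0]]'; python3 -c "
from h import *
print(robot.get_obs()['moment'])"
```

```text
time_s: 16.6
position: [0.5186, 0.0469, 0.1564]
tcp_rot: [-3.141, -0.001, -0.883]
contact_force: [-2.4, -1.6, 8.4]
opening: 0.0131
[-0.45814206  0.48917456  0.06841884]
```

```bash
python3 -m handwheel '[[[0,0,0],[0,0,0],0.3],[[0,0,0],[0,0,0],0.4],[[0,0,0],[0,0,0],0.5],[[0,0,0],[0,0,0],0.6],[[0,0,0],[0,0,0],0.6],[[0,0,0],[0,0,0],0.6],[[0,0,-0.3],[0,0,0],0.6],[[0,0,-0.8],[0,0,0],0.6],[[0,0,-1.6],[0,0,0],0.6],[[0,0,-2.6],[0,0,0],0.6],[[0,0,-3.4],[0,0,0],0.6],[[0,0,-3.5],[0,0,0],0.6],[[0,0,-3.5],[0,0,0],0.6],[[0,0,-3.5],[0,0,0],0.6]]'; python3 - <<'E'
from h import *
o=robot.get_obs();np.save('pw4.npy',toolT(o));cv2.imwrite('pics/w4.png',robot.capture('wrist'))
cv2.imwrite('pics/side4.png',robot.capture('side'))
E
```

```text
time_s: 18.0
position: [0.5181, 0.0472, 0.2601]
tcp_rot: [3.141, 0.001, -0.883]
contact_force: [-0.6, 0.7, -0.0]
opening: 0.0512
```

View pics/w4.png

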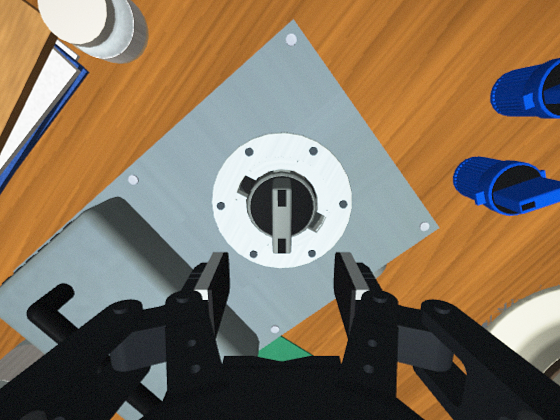

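The cartridge sits in the collar, with its bar at about (281,215) turned well away from the slots at (247,185) and (318,222). I'll take a second wrist view to measure its height.

```bash
python3 -m handwheel '[[[0,0.4,-0.3],[0,0,0],0.6],[[0,1.2,-0.6],[0,0,0],0.6],[[0,2,-0.6],[0,0,0],0.6],[[0,2.4,-0.6],[0,0,0],0.6],[[0,2.5,-0.6],[0,0,0],0.6],[[0,2.5,-0.6],[0,0,0],0.6],[[0,2.5,-0.6],[0,0,0],0.6]]'; python3 - <<'E'
from h import *
o=robot.get_obs();np.save('pw5.npy',toolT(o));cv2.imwrite('pics/w5.png',robot.capture('wrist'))
a=cv2.imread('pics/w4.png');b=cv2.imread('pics/w5.png')
K,T,_=camT('wrist',toolT(o));u,v=proj(K,T,[.518,.047,.19]).round().astype(int);print(u,v)
u=min(max(u,50),510)
cv2.imwrite('pics/crop5.png',np.hstack([cv2.resize(a[165:265,231:331],(400,400),interpolation=2),cv2.resize(b[v-50:v+50,u-50:u+50],(400,400),interpolation=2)]))
E
```

```text
time_s: 18.8
position: [0.4608, -0.0002, 0.2787]
tcp_rot: [3.142, 0.0, -0.883]
contact_force: [-0.1, -0.0, -0.8]
opening: 0.0514
185 214
```

View pics/crop5.png

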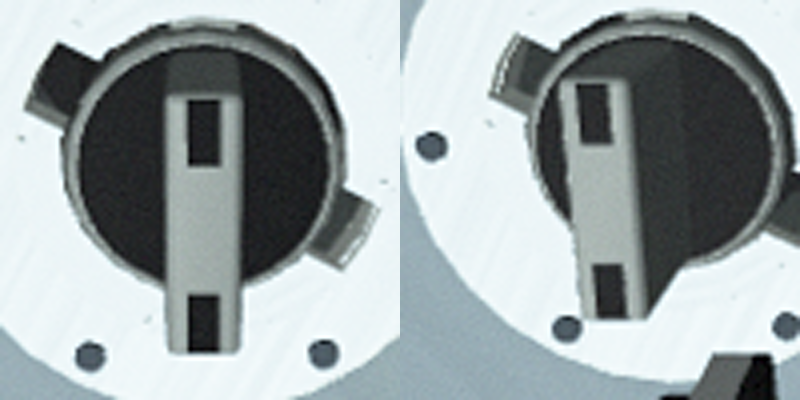

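```bash
python3 - <<'E'
from h import *
Ka,Ta,_=camT('wrist',np.load('pw4.npy'));K,Tb,_=camT('wrist',np.load('pw5.npy'))
# bar-hole corners/centres in both crops (crop px)
A=[(205,133),(204,322),(205,95),(204,353)];B=[(595-400,113),(609-400,290),(597-400,79),(617-400,319)]
P=[]
for a,b in zip(A,B):
    ra=ray(K,Ta,(a[0]+.5)/4+230.5,(a[1]+.5)/4+164.5);rb=ray(K,Tb,(b[0]+.5)/4+134.5,(b[1]+.5)/4+163.5)
    P.append(tri([ra,rb]));print(P[-1].round(4))
P=np.array(P);print('mid',P.mean(0));d=P[0]-P[1];print('yaw',np.arctan2(d[1],d[0]))
# collar bolt height control: bolts at (90,356)&(323,353) in A ; (567,328),(786,325) in B
for a,b in(((90,356),(167,328)),((323,353),(386,325))):
    print('bolt',tri([ray(K,Ta,(a[0]+.5)/4+230.5,(a[1]+.5)/4+164.5),ray(K,Tb,(b[0]+.5)/4+134.5,(b[1]+.5)/4+163.5)]).round(4))
# case x axis from w4: corner (294,20)->(438,228) is case edge; bottom-left edge etc
c,e=onz(K,Ta,294,20,.14),onz(K,Ta,438,228,.14);d=c-e;print('edge dir',np.arctan2(d[1],d[0]),np.linalg.norm(d))
E
```

```text
[0.5289 0.033  0.1913]
[0.5066 0.0605 0.1919]
[0.5327 0.0284 0.1882]
[0.5018 0.0663 0.1887]
mid [0.51748306 0.0470335  0.19000717]
yaw -0.8880903142494454
bolt [0.5088 0.0975 0.1469]
bolt [0.4692 0.0642 0.1466]
edge dir -0.2124956256548196 0.20935742641646277
```

```bash
python3 -c "
from plant import robot
print(robot.sign_off(), robot.get_obs()['time_s'])"
```

```text
the job is handed in; nothing more can be done
the job is handed in; nothing more can be done
```

The cartridge is fitted in the port, turned to the stop and released, and I handed the job in at about 19 s. The sign-off gave no verdict.

**What I did**
- I gripped the cartridge by its bar and carried it upright to the port, where I measured the slots about 0.39 rad off the case's x.
- The lugs went into the slots with no measurable contact force. I pressed in to about 13.5 mm against the spring, which pushed back with about 15 N.
- I turned it clockwise about 1.08 rad to the stop, felt as roughly 1 N m. I then eased it up about 4 mm while still holding it, opened the gripper and withdrew.

**Last checks**
- **Position:** the bar's top measured 0.190 m above the table from two wrist views, which is the locked height. Its centre is about 0.7 mm from the axis.
- **Angle:** the bar is turned about 0.68 rad from the case's x.
- **Contact:** the force on the withdrawn gripper is about zero. I did not re-measure the other objects, but no contact showed in the forces.

**Disagreements**
- The four bar points behind that height scatter between 0.188 and 0.192 m. The same two views put the collar's bolts at 0.147 m, against 0.145 m for the collar's face. That puts the bar point 24 to 26 mm above the face, so the low end would miss the 24.5 mm limit.
- The overhead and wrist cameras differed by about 2 mm on the port's position. I used the wrist value, and the free entry bore it out.
- Triangulating the collar's height from those two cameras gave 0.18 m, because the two views were too much alike. The overhead and side cameras together gave 0.143 m.

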